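Push the okra tray home and snap the hold-down clamp over it

TASK

Slide the white tray of okra along between the blue rails until it is fully home against the blue end stop, pushing it flat and without lifting or tipping it. Then push the red clamp handle over past centre so that it snaps down and its rubber pad holds the tray's rim. Leave the loose okra bunch, the tape roll and the bottle where they are.

Things in the scene. Friction and masses are not known exactly. Their poses are not given: they have to be found in the camera images.
- station: Fixed station on the work surface: aluminium plate 250 x 180 x 8 mm, two blue rails (inner faces 106 mm apart, tops at z = 30 mm), blue end stop (53 mm high, face at x = +100 mm). Origin on the work surface, midway between the rails; +x is the way the tray slides in, +y to the left of that. The plate's near edge is at x = -130 mm. With the tray home, its origin is at x = +40 mm.
- clamp_pivot (a point): Pivot of the toggle clamp, outside the station's -y rail, at x = +75, y = -80, z = 76 mm of the station. The axis runs along the station's x. The steel side cheeks beside it reach up to z = 85 mm.
- tray: Loose white open tray with okra pods in it, 120 mm (x) x 100 mm (y) x 45 mm high, wall 5 mm, 0.22 to 0.45 kg; slides (a push of 2 to 6 N, more at first touch) on the station's plate (8 mm thick) with 3 mm play to either rail. Origin at the centre of its underside; its x axis points to the end stop. It starts 45 to 85 mm short of the stop.
- tray_near (a point): Middle of the tray's outer near wall (the wall away from the end stop), 22.5 mm above the tray's underside: where to push it towards the stop (+x of the station).
- clamp (a joint): Toggle clamp angle, rad. 0 = open, the red handle leaning 34 degrees outward (station -y); grows as it goes over towards the tray (+y). Sprung over-centre: falls back to 0 below about 0.6; past 0.65 it snaps by itself to about 1.29, where the pad presses the rim of a tray that is home. With no tray under the pad it goes on to 1.36, and the pad blocks the tray's way.
- handle_end (a point): Outer end of the red clamp handle, 105 mm from the pivot; red grip 22 mm thick over the last 66 mm. In station mm: open about x 75, y -139, z 163; upright y -80, z 181; closed y -13, z 158. A sideways push of 3 to 6 N flips it: push its outer (-y) side towards +y, 25 to 40 mm below the end's height.
- bunch: Bystander: loose bunch of five green okra pods with a red tape band, about 110 x 55 x 36 mm, lying on the work surface. Origin at the centre of its underside.
- tape_roll: Bystander: red tape roll lying flat, 64 mm across, 18 mm high. Origin at the centre of its underside.
- spray: Bystander: white bottle with green cap, standing, 54 mm across, 130 mm high. Origin at the centre of its underside.
There are look-alikes about, which are no part of the job. What is shaped like the tray but pink, purple or turquoise is not meant.

How it is judged:
On the way, in this order (a step that is already met when the one before it is completed fails the run):
1. the tray is home against the end stop (within 4 mm), the clamp still open (x of tray in the frame of station above 0.036 m and value of joint clamp below 0.3 rad), for 0.2 s.
2. the clamp has snapped over onto the tray (value of joint clamp above 1.15 rad and x of tray in the frame of station above 0.036 m), for 0.2 s.
At the end, for the whole second after the job is handed in: The tray lies flat between the rails within 4 mm of the end stop, at rest, and the clamp is snapped over (joint above 1.15 rad) with its pad pressing on the tray (all of step 2 and contact force between clamp and tray above 1.5 N and z of tray in the frame of station below 0.012 m and angle between tray's own z axis and vertical below 0.06 rad and linear speed of tray below 0.01 m/s); the robot touches nothing.
It fails at once if the tray is lifted (more than 12 mm) or tipped (more than 0.2 rad) (z of tray in the frame of station above 0.02 m or angle between tray's own z axis and vertical above 0.2 rad).
It fails at once if the okra bunch, the tape roll or the bottle is moved by more than 20 mm (distance of any of bunch, tape_roll, spray from where it was at the start of the episode above 0.02 m).
It also fails if it takes over 51 s, if anything falls off the work surface, if the arm or the gripper's body presses on something with over 40 N, if the wrist force passes 120 N, or if a joint passes its speed limit or range.

ROBOT

A 7-joint arm with a two-finger parallel gripper is mounted at the origin on the work surface. World frame = base frame: x ahead of the robot, y to its left, z up, the work surface at z = 0. Lengths are in m, angles in rad, forces in N, time in s.
With the tool pointing down it reaches from about 0.425 to 0.875 m from the base axis. Payload 8.4 kg.
Tool frame: the origin (TCP) lies at the very end of the fingers, on their centre line; the grasp point (between the pads) lies r.hold_point_z behind it (r.hold_point_z is the distance from the TCP to the grasp point, in m); y points along the fingers, z is the direction in which the jaws open and shut, and the axes are right-handed (so a half turn about y gives the same grasp; the last joint's range is limited). The gripper opens to 85 mm and grips with 20 to 120 N. Pads are 22 mm wide; open, the fingers measure 114 mm over their backs; the gripper's body (76 mm by 85 mm) begins 54 mm behind the grasp point. The pads swing forward as they close: fully open they stand 13 mm farther back than shut.
Start: joints at [1.213, 0.333, 0.04, 1.465, -0.013, 1.343, -0.059], TCP at [0.166, -0.628, 0.231] pointing down, gripper open.
Joint ranges: [-2.58, 2.58], [-0.38, 2.09], [-1.3, 1.39], [0.25, 2.4], [-1.5, 4.64], [0.08, 2.09], [-2.65, 2.65]. Speed limits (rad/s): [2.22, 2.22, 2.79, 2.79, 3.14, 3.14, 3.14].

INTERFACE

Orientations are given as a rotation vector (axis times angle).
In Python, from plant import r gives the robot as it stands.
- The arm moves only by the tool arm_command, never from a script. Its argument "motion" is a list of rows, each a list of 5 numbers: the closure in counts, from 0 (fully open) to 255 (shut), then the shift along the tool's x, y, z normalised to -1 to 1, where 1 is 40 cm, then the turn about the tool's y normalised to -1 to 1, where 1 is pi rad. A call has 1 to 10 rows; each row is the pose to reach, as a shift and turn from the pose commanded when the call began, along the tool's axes at that moment, turning the shorter way round; what a row does not reach only later rows make up. A row lasts 1/10 s, in which the tool goes at most 50 mm and 8.59 degrees, less where a joint would pass 70% of its speed; a pose out of reach is approached as far as the arm can. A call with a number of a shift or a turn outside -1 to 1 is refused whole. A call with a gripper value outside its range is refused whole. The fingers move at their own pace and stop on an object; the grip force is fixed at half the most. Time passes only in rows, so rows that repeat a pose let the fingers close. It gives the time, the measured TCP pose, the force and the opening at its end, in the units of the state.
- r.sense(): the state, without advancing time (a new reading comes with each control period).
- r.camera(name): name is "scene" or "top" or "wrist"; returns a dict with "color" (400x640x3 uint8, red, green, blue), "fx", "fy", "cx", "cy" (pixels), "k1" (the pictures are not rectified: a ray, as slopes to the right and down, at radius r is drawn at 1 + k1 r^2 times it, then the intrinsics apply), "origin" and "orientation" of the camera in the world. Camera axes: x right, y up, looking along -z (the intrinsics and any distortion apply to the point x, -y, -z); pixel columns grow to the right and rows downward; lengths in m; the calibration is good to about 2 mm. A picture is of the moment at which its call begins. There is no depth.
- r.sign_off(): hands the job in, once; it reports no verdict.
Trained networks look in a picture, given as the dict that the camera call returned (one of the last four; its "shot" number tells which), for a name from the list of things; names that differ only in an ending like _2 or _b are one class to them, and where a whole thing is asked for, a point or a joint stands for the part that bears it (a point fixed in the world has none). Each returns a list of dicts, best first, with "score" (0 to 1); they miss things now and then, are a little off and sometimes report something else, mostly with a low value. They report only what shows in the picture. A call takes as long as a camera call. They do not tell look-alikes from the thing itself.
- r.search_frame(picture, label): "box" ([left, top, right, bottom] in pixels, round what is visible of it).
- r.place_of(picture, label): "xy" ([column, row] in pixels: a listed point, or the origin of a listed thing).
The state is a dict: "time_s": time; "joint_positions": joint angles; "dq": joint speeds; "joint_torque": joint torques, N m; "ee_pos": TCP position; "orientation": TCP orientation; "force": force on the tool from outside, world axes, zero at the start; "wrist_torque": the same for the moment, N m; "finger_gap": finger opening in m.
Only numpy, scipy, OpenCV 4.12 (cv2) and the standard library are available. Lean on these libraries where they do the work, as an engineer would, in place of code of your own. Each camera call takes 0.05 s, during which the arm holds its last target.

## Working session

There is one attempt and no reset: what is moved stays moved. The work goes in short steps, Python scripts to look and compute and a tool call to move; the robot and the scene stay as the last step left them, time stands still between calls to the robot, and variables do not carry over. Pictures are saved under pics/ and viewed, and the job is handed in when it is done.

Besides the shell and the picture viewer there is one more tool, called by a JSON object that holds its "op" and its "data", one argument or row to a line. arm_command: Moves the arm, as the interface text tells. Scaled input: -1 to 1 covers 40 cm each way for a shift and pi rad each way for a turn. Its arguments: {"type":"object","properties":{"motion":{"type":"array","items":{"type":"array","items":{"type":"number"}}}},"required":["motion"]}

```bash
ls; mkdir -p pics; cat > h.py <<'E'
import numpy as np, cv2
from scipy.spatial.transform import Rotation as R
from plant import r
def Rm(o):
    o=np.array(o,float)
    if o.shape==(3,3): return o
    if o.shape==(4,): return R.from_quat(o).as_matrix()
    return R.from_rotvec(o).as_matrix()
def ray(c,px):
    d=np.array([(px[0]-c['cx'])/c['fx'],(px[1]-c['cy'])/c['fy']]);s=d.copy()
    for _ in range(30): s=d/(1+c['k1']*(s@s))
    v=Rm(c['orientation'])@np.array([s[0],-s[1],-1.]); return np.array(c['origin']),v/np.linalg.norm(v)
def atz(c,px,z):
    o,v=ray(c,px); return o+v*(z-o[2])/v[2]
def proj(c,p):
    q=Rm(c['orientation']).T@(np.array(p)-c['origin']); s=np.array([q[0],-q[1]])/-q[2]
    s=s*(1+c['k1']*(s@s)); return np.array([c['cx']+c['fx']*s[0],c['cy']+c['fy']*s[1]])
def save(c,n): cv2.imwrite(f'pics/{n}.png',c['color'][:,:,::-1])
E
python3 - <<'E'
from h import *
print(r.sense(), r.hold_point_z)
for n in ['scene','top','wrist']:
    c=r.camera(n); save(c,n+'0'); print(n,c['fx'],c['k1'],c['origin'],c['orientation'])
    for l in ['station','tray','tray_near','clamp_pivot','handle_end','bunch','tape_roll','spray']:
        try:
            print(l,[(np.round(a['xy']).tolist(),round(a['score'],2)) for a in r.place_of(c,l)][:4])
        except Exception as e: print(l,e)
E
```

```text
pics
{'time_s': 0.0, 'joint_positions': array([ 1.2127973 ,  0.33392392,  0.03988763,  1.46626881, -0.01338017,
        1.3432842 , -0.05848706]), 'dq': array([-2.85435162e-04, -3.38281626e-04, -4.32444277e-05,  4.50214147e-04,
       -3.93011036e-04,  7.04443535e-04,  8.78223425e-04]), 'joint_torque': array([ 1.08273420e-03, -6.58549261e+01,  1.36585012e+00, -4.05555975e+01,
        1.66588859e-02,  1.25806945e-02,  5.00331782e-05]), 'ee_pos': array([ 0.16619046, -0.62793079,  0.23041425]), 'orientation': array([-0.27147361,  2.08523827, -2.08191397]), 'force': array([ 0.24571652,  0.66074757, -1.06753245]), 'wrist_torque': array([-0.04926896,  0.01731461,  0.02380123]), 'finger_gap': 0.08552967267567174} 0.0187
scene 496.9569727372149 0.04526823095550923 [ 1.3702516  -0.48668537  1.12845532] [0.71078568 0.40125743 0.99763395]
station [([304.0, 243.0], 0.84)]
tray [([192.0, 225.0], 0.72), ([390.0, 208.0], 0.71), ([328.0, 185.0], 0.66)]
tray_near [([284.0, 218.0], 0.97), ([321.0, 167.0], 0.8), ([411.0, 202.0], 0.8), ([210.0, 226.0], 0.79)]
clamp_pivot [([287.0, 247.0], 0.72), ([346.0
[... 215 characters left out ...]
706  1.20269499] [ 0.08124747 -0.07456047 -1.54351306]
station [([405.0, 225.0], 0.67)]
tray [([215.0, 190.0], 0.92), ([340.0, 212.0], 0.9), ([436.0, 289.0], 0.87), ([256.0, 265.0], 0.59)]
tray_near [([190.0, 181.0], 0.92), ([338.0, 236.0], 0.78), ([423.0, 268.0], 0.69), ([256.0, 291.0], 0.65)]
clamp_pivot [([371.0, 170.0], 0.7)]
handle_end [([403.0, 164.0], 0.6)]
bunch [([270.0, 150.0], 0.86)]
tape_roll [([338.0, 237.0], 0.67), ([408.0, 225.0], 0.54)]
spray [([272.0, 205.0], 0.75)]
wrist 320.6466477757162 -0.06358927777373509 [ 0.24785515 -0.6071204   0.37348744] [-0.28147339  0.21714814 -1.29901433]
station []
tray []
tray_near []
clamp_pivot []
handle_end []
bunch []
tape_roll []
spray []
```

View pics/scene0.png

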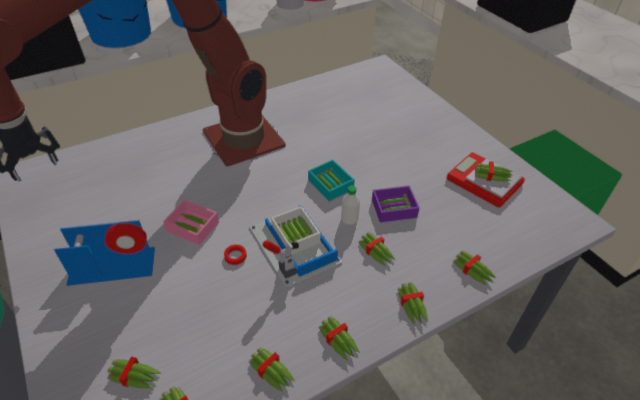

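View pics/top0.png

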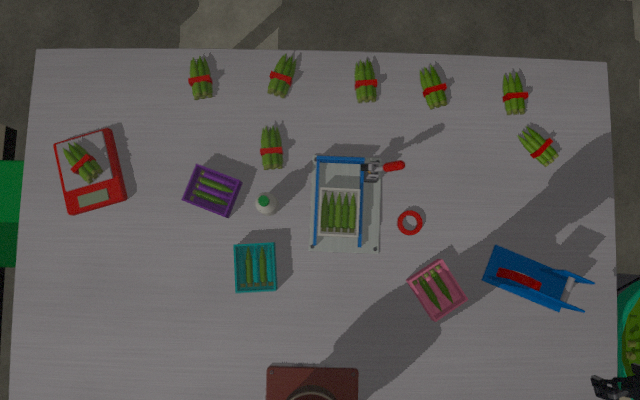

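The top view shows the white tray at about (340,212), between rails that run up to the blue stop at row 158. The red handle end is at (403,165), leaning outward. Things that could be mistaken for the tray:
- turquoise tray (256,266)
- purple tray (212,190)
- pink tray (436,289)

The white tray at (340,212) is the one meant. I'll check it in a close crop.

```bash
python3 - <<'E'
from h import *
a=cv2.imread('pics/top0.png')[140:260,290:430]; cv2.imwrite('pics/topc.png',cv2.resize(a,None,fx=5,fy=5,interpolation=cv2.INTER_CUBIC))
a=cv2.imread('pics/scene0.png')[190:290,240:360]; cv2.imwrite('pics/scenec.png',cv2.resize(a,None,fx=6,fy=6,interpolation=cv2.INTER_CUBIC))
E
```

```text
(no output)
```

View pics/topc.png

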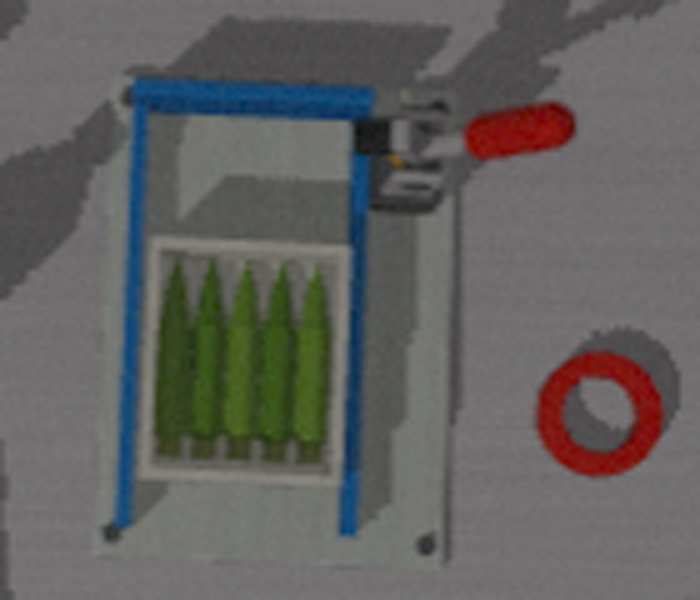

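View pics/scenec.png

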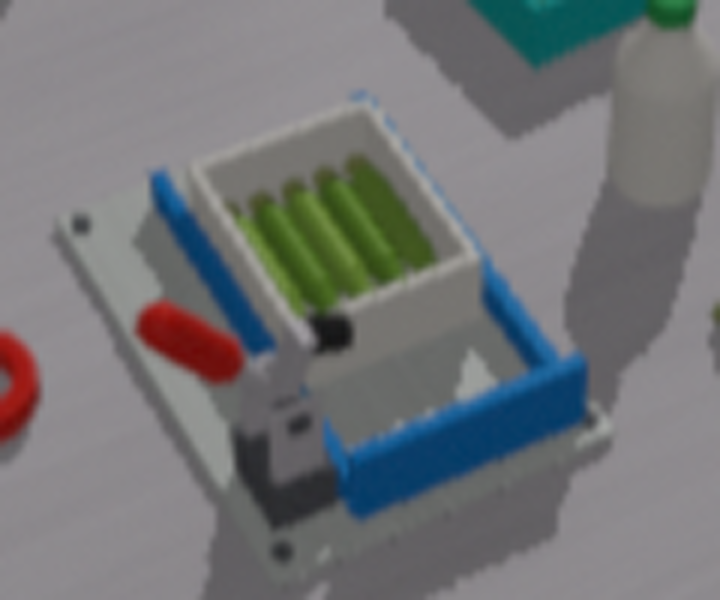

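White open tray with okra pods, standing between the blue rails: the choice holds. Next I fit the station pose.

```bash
cat > fit.py <<'E'
from h import *
from scipy.optimize import least_squares
def T(p,q): # station->world
    c,s=np.cos(p[2]),np.sin(p[2]); q=np.asarray(q,float)
    return np.array([p[0]+c*q[0]-s*q[1],p[1]+s*q[0]+c*q[1],q[2]])
def inv(p,w):
    c,s=np.cos(p[2]),np.sin(p[2]); d=np.array(w)[:2]-p[:2]
    return np.array([c*d[0]+s*d[1],-s*d[0]+c*d[1],w[2]])
E
python3 - <<'E'
from fit import *
c=r.camera('top'); s=r.camera('scene')
U=lambda u,v:((u+.5)/5-.5+290,(v+.5)/5-.5+140)
V=lambda u,v:((u+.5)/6-.5+240,(v+.5)/6-.5+190)
obs=[(c,U(97,552),0,-.13,.008),(c,U(447,565),0,-.13,.008)]
obs+=[(c,U(u,v),1,.053,.03) for u,v in[(148,115),(140,320),(132,527)]]
obs+=[(c,U(u,v),1,-.053,.03) for u,v in[(354,160),(341,534)]]
def f(p): return [ (inv(p,atz(k,px,z))[i]-val)*1e3 for k,px,i,val,z in obs]
so=least_squares(f,[.58,-.06,0]); p=so.x; print(p,np.round(so.fun,1)); np.save('p.npy',p)
print('scene plate near corner', inv(p,atz(s,V(55,232),.008)), 'stop right top near', inv(p,atz(s,V(352,462),.053)),inv(p,atz(s,V(585,360),.053)))
print('top plate corners', [inv(p,atz(c,U(*u),.008)).round(4) for u in[(97,552),(447,565)]])
print('stop top edge', [inv(p,atz(c,U(*u),.053)).round(4) for u in[(135,80),(375,90),(135,105),(372,115)]])
print('tray rim corners top z.053',[inv(p,atz(c,U(*u),.053)).round(4) for u in[(152,237),(352,242),(346,482),(140,478)]])
print('tray rim scene',[inv(p,atz(s,V(*u),.053)).round(4) for u in[(190,165),(365,98),(480,255),(305,340)]])
he=r.place_of(c,'handle_end')[0]['xy'];hs=r.place_of(s,'handle_end')[0]['xy']
print('handle exp',T(p,[.075,-.139,.163]),proj(c,T(p,[.075,-.139,.163])),he,proj(s,T(p,[.075,-.139,.163])),hs)
print('tape',inv(p,atz(c,U(600,412),.018)),'tape w',atz(c,U(600,412),.018),'spray w',atz(c,(266,203),.13), 'bunch',atz(c,(271,148),.02))
for k,n in((c,'top'),(s,'scene')):
    im=cv2.resize(k['color'][:,:,::-1],None,fx=4,fy=4,interpolation=cv2.INTER_CUBIC)
    P=lambda q:tuple(int(round(t)) for t in (proj(k,T(p,q))+.5)*4-.5)
    def poly(qs,col): cv2.polylines(im,[np.array([P(q) for q in qs])],False,col,1)
    poly([(-.13,.071,.008),(-.13,-.109,.008),(.12,-.109,.008),(.12,.071,.008),(-.13,.071,.008)],(0,255,255))
    poly([(-.1,.053,.03),(.1,.053,.03),(.1,-.053,.03),(-.1,-.053,.03)],(255,0,255))
    poly([(.1,.053,.053),(.1,-.053,.053)],(0,0,255))
    poly([(.075,-.08,.076),(.075,-.139,.163)],(255,255,0))
    o=(1160,560) if n=='top' else (960,760)
    cv2.imwrite(f'pics/ov_{n}.png',im[o[1]:o[1]+480,o[0]:o[0]+600])
E
```

```text
[ 0.54050664 -0.05544873 -0.01390398] [-0.2  0.2 -0.1 -0.2 -0.4 -0.   0.6]
scene plate near corner [-0.1230421  -0.11111964  0.008     ] stop right top near [ 0.10516671 -0.06189563  0.053     ] [0.10488768 0.05945575 0.053     ]
top plate corners [array([-0.1302,  0.0702,  0.008 ]), array([-0.1298, -0.109 ,  0.008 ])]
stop top edge [array([0.1062, 0.06  , 0.053 ]), array([ 0.106 , -0.0606,  0.053 ]), array([0.0935, 0.0595, 0.053 ]), array([ 0.0932, -0.0595,  0.053 ])]
tray rim corners top z.053 [array([0.0271, 0.0483, 0.053 ]), array([ 0.0285, -0.0514,  0.053 ]), array([-0.0909, -0.0522,  0.053 ]), array([-0.093 ,  0.0495,  0.053 ])]
tray rim scene [array([-0.0932, -0.0481,  0.053 ]), array([-0.0927,  0.0483,  0.053 ]), array([0.0257, 0.0482, 0.053 ]), array([ 0.0324, -0.0486,  0.053 ])]
handle exp [ 0.6135668  -0.19547806  0.163     ] [403.3021976  162.84762123] [398.1, 165.0] [264.64125768 243.3028972 ] [262.0, 243.2]
tape [-0.04907922 -0.18381163  0.018     ] tape w [ 0.48887653 -0.23856022  0.018     ] spray w [0.51718982 0.11656557 0.13      ] bunch [0.67144215 0.12206895 0.02      ]
```

View pics/ov_top.png

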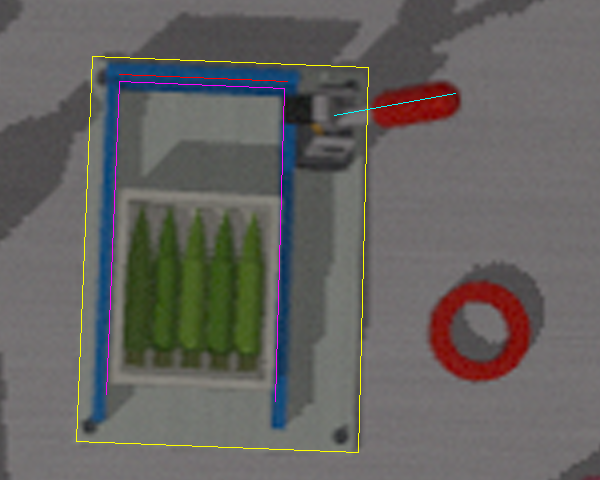

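View pics/ov_scene.png

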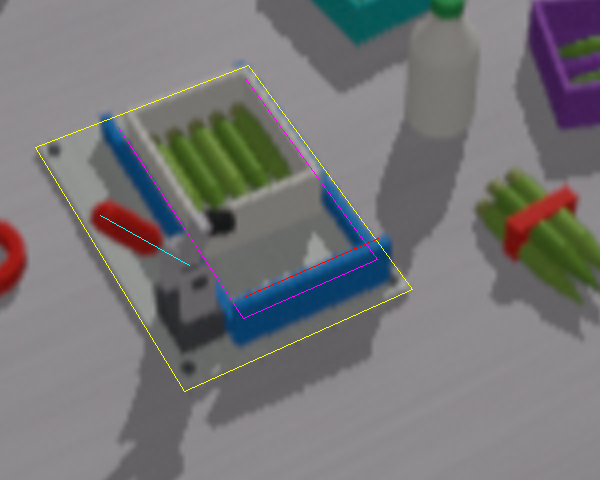

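The fit agrees in both views. The tray measures 120 x 100 mm with its origin near x = -32 mm, about 72 mm short of the stop, which is inside the given range. The station origin is near (0.540, -0.055) with yaw -0.8°. Next I work out the moves in tool axes.

```bash
cat > go.py <<'E'
from fit import *
import sys
p=np.load('p.npy')
def rel(w):
    s=r.sense(); M=Rm(s['orientation']); return (M.T@(np.array(w)-s['ee_pos']))/.4
def st():
    s=r.sense(); print('t',round(s['time_s'],2),'pos',s['ee_pos'].round(4),'F',s['force'].round(1),'gap',round(s['finger_gap'],4),'stn',inv(p,s['ee_pos']).round(4)); print(Rm(s['orientation']).round(3).tolist())
E
python3 - <<'E'
from go import *
st(); print(T(p,[-.12,0,.2]),rel(T(p,[-.12,0,.2])))
E
```

```text
t 1.55 pos [ 0.1663 -0.6283  0.2313] F [-0.4 -0.1 -0.2] gap 0.0853 stn [-0.3662 -0.578   0.2313]
[[-0.967, -0.0, 0.256], [-0.256, 0.0, -0.967], [-0.0, -1.0, -0.0]]
[ 0.42051824 -0.05378031  0.2       ] [-0.98190275  0.07830514 -1.22592504]
```

{"op": "arm_command", "data": {
  "motion": [
    [255,-0.07,0,-0.09,0.04],
    [255,-0.14,0,-0.18,0.087],
    [255,-0.21,0,-0.27,0.087],
    [255,-0.28,0,-0.36,0.087],
    [255,-0.35,0,-0.45,0.087],
    [255,-0.42,0,-0.54,0.087],
    [255,-0.49,0,-0.62,0.087],
    [255,-0.49,0,-0.62,0.087]
  ]
}}

```text
time_s: 2.35
ee_pos: [0.2952, -0.3338, 0.2319]
orientation: [-0.009, -2.218, 2.218]
force: [0.0, -0.4, 1.3]
finger_gap: 0.0003
```

```bash
python3 - <<'E'
from go import *
st(); print(T(p,[-.12,0,.12]),rel(T(p,[-.12,0,.12])))
E
```

```text
t 2.35 pos [ 0.2952 -0.3338  0.2319] F [ 0.  -0.4  1.3] gap 0.0003 stn [-0.2414 -0.2817  0.2319]
[[-1.0, 0.001, -0.007], [0.007, -0.0, -1.0], [-0.001, -1.0, 0.0]]
[ 0.42051824 -0.05378031  0.12      ] [-0.3076925   0.28007762 -0.70233735]
```

{"op": "arm_command", "data": {
  "motion": [
    [255,-0.045,0,-0.1,0],
    [255,-0.09,0,-0.2,0],
    [255,-0.135,0,-0.3,0],
    [255,-0.18,0,-0.4,0],
    [255,-0.22,0.05,-0.5,0],
    [255,-0.26,0.1,-0.6,0],
    [255,-0.305,0.15,-0.7,0],
    [255,-0.305,0.22,-0.7,0],
    [255,-0.305,0.28,-0.7,0],
    [255,-0.305,0.28,-0.7,0]
  ]
}}

```text
time_s: 3.35
ee_pos: [0.4165, -0.0601, 0.1169]
orientation: [-0.011, -2.214, 2.211]
force: [-0.5, -0.4, 0.6]
finger_gap: 0.0
```

```bash
python3 - <<'E'
from go import *
st(); print(T(p,[-.12,0,.025]),rel(T(p,[-.12,0,.025])))
c=r.camera('wrist'); save(c,'w1'); 
for l in ['tray','tray_near']: print(l,r.place_of(c,l)[:2])
for l in ['tray_near']:
    for a in r.place_of(c,l)[:1]: print(inv(p,atz(c,a['xy'],.0305)))
c=r.camera('scene'); a=c['color'][150:310,200:400,::-1]; cv2.imwrite('pics/s1.png',cv2.resize(a,None,fx=3,fy=3))
E
```

```text
t 3.35 pos [ 0.4165 -0.0601  0.1169] F [-0.5 -0.4  0.6] gap 0.0 stn [-0.1239 -0.0064  0.1169]
[[-1.0, -0.005, -0.014], [0.014, 0.001, -1.0], [0.005, -1.0, -0.001]]
[ 0.42051824 -0.05378031  0.025     ] [-0.01078427  0.22974526 -0.01559246]
tray [{'xy': [100.8, 249.8], 'score': 0.83}, {'xy': [571.5, 286.4], 'score': 0.71}]
tray_near [{'xy': [568.9, 252.0], 'score': 0.94}, {'xy': [105.1, 320.7], 'score': 0.72}]
[-0.16157458 -0.21161795  0.0305    ]
```

View pics/w1.png

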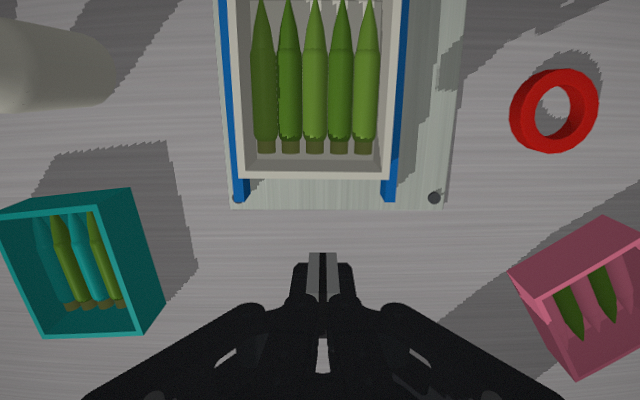

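View pics/s1.png

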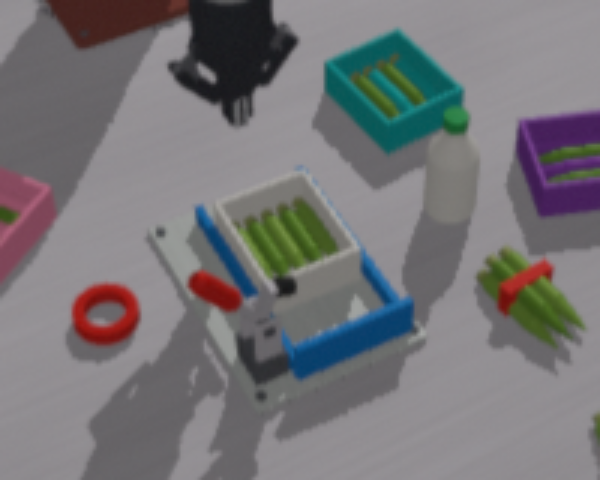

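The wrist view shows the white tray's near rim at row ~175, the plate edge at row ~208, and the fingers at (322,255) in front of the tray. I'll check the distances from this view.

```bash
python3 - <<'E'
from go import *
c=r.camera('wrist')
for n,px,z in [('rim near',(315,176),.053),('plate edge',(315,208),.008),('rimL',(237,177),.053),('rimR',(384,178),.053),('railL in',(247,195),.03),('railR in',(387,195),.03),('tip',(322,255),.117)]:
    w=atz(c,px,z); print(n,w.round(4),inv(p,w).round(4))
print(proj(c,r.sense()['ee_pos']))
E
```

```text
rim near [ 0.451  -0.0564  0.053 ] [-0.0895 -0.0022  0.053 ]
plate edge [ 0.412  -0.0546  0.008 ] [-0.1285 -0.0009  0.008 ]
rimL [ 0.4512 -0.0036  0.053 ] [-0.0901  0.0506  0.053 ]
rimR [ 0.4489 -0.1031  0.053 ] [-0.0909 -0.0489  0.053 ]
railL in [ 0.4312 -0.0035  0.03  ] [-0.11    0.0504  0.03  ]
railR in [ 0.4296 -0.1104  0.03  ] [-0.1102 -0.0565  0.03  ]
tip [ 0.4255 -0.0608  0.117 ] [-0.1149 -0.007   0.117 ]
[321.91744076 269.35954703]
```

{"op": "arm_command", "data": {
  "motion": [
    [255,0,0.08,-0.012,0],
    [255,0,0.16,-0.012,0],
    [255,0,0.2,-0.012,0],
    [255,0,0.227,-0.012,0],
    [255,0,0.227,-0.012,0],
    [255,0,0.227,-0.012,0]
  ]
}}

```text
time_s: 4.25
ee_pos: [0.4192, -0.0556, 0.0294]
orientation: [-0.018, -2.214, 2.215]
force: [-0.3, 0.0, -0.7]
finger_gap: -0.0001
```

```bash
python3 - <<'E'
from go import *
st(); print(rel(T(p,[-.031,0,.026])))
E
```

```text
t 4.25 pos [ 0.4192 -0.0556  0.0294] F [-0.3  0.  -0.7] gap -0.0001 stn [-0.1213 -0.0018  0.0294]
[[-1.0, 0.001, -0.015], [0.015, -0.0, -1.0], [-0.001, -1.0, 0.0]]
[-0.22570005  0.00875528 -0.00468012]
```

{"op": "arm_command", "data": {
  "motion": [
    [255,-0.02,0.005,0,0],
    [255,-0.04,0.007,0,0],
    [255,-0.05,0.007,0,0],
    [255,-0.06,0.007,0,0],
    [255,-0.07,0.007,0,0],
    [255,-0.08,0.007,0,0],
    [255,-0.09,0.007,0,0],
    [255,-0.1,0.007,0,0],
    [255,-0.11,0.007,0,0],
    [255,-0.12,0.007,0,0]
  ]
}}

```text
time_s: 5.25
ee_pos: [0.4668, -0.0561, 0.0257]
orientation: [-0.016, -2.214, 2.214]
force: [-2.1, 0.3, 0.2]
finger_gap: -0.0003
```

```bash
python3 - <<'E'
from go import *
st(); print(rel(T(p,[-.031,0,.026])))
c=r.camera('top'); a=c['color'][140:260,290:430,::-1]; cv2.imwrite('pics/t2.png',cv2.resize(a,None,fx=4,fy=4))
E
```

```text
t 5.25 pos [ 0.4668 -0.0561  0.0257] F [-2.1  0.3  0.2] gap -0.0003 stn [-0.0737 -0.0017  0.0257]
[[-1.0, -0.0, -0.015], [0.015, 0.0, -1.0], [0.0, -1.0, -0.0]]
[-0.1067511  -0.0008197  -0.00435727]
```

View pics/t2.png

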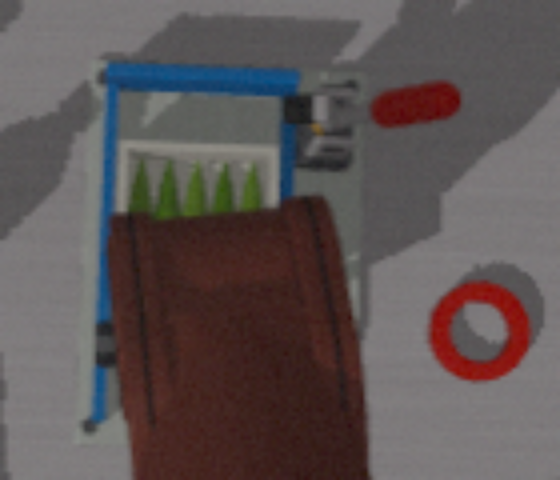

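The tray is sliding flat under a ~2 N push, and its front rim is now at row ~145 of the crop. I keep going.

{"op": "arm_command", "data": {
  "motion": [
    [255,-0.01,0,0,0],
    [255,-0.02,0,0,0],
    [255,-0.03,0,0,0],
    [255,-0.04,0,0,0],
    [255,-0.05,0,0,0],
    [255,-0.06,0,0,0],
    [255,-0.07,0,0,0],
    [255,-0.08,0,0,0],
    [255,-0.085,0,0,0],
    [255,-0.09,0,0,0]
  ]
}}

```text
time_s: 6.3
ee_pos: [0.5025, -0.0566, 0.0258]
orientation: [-0.016, -2.214, 2.214]
force: [-2.5, -0.1, 1.9]
finger_gap: -0.0001
```

{"op": "arm_command", "data": {
  "motion": [
    [255,-0.003,0,0,0],
    [255,-0.006,0,0,0],
    [255,-0.009,0,0,0],
    [255,-0.012,0,0,0]
  ]
}}

```text
time_s: 6.7
ee_pos: [0.506, -0.0567, 0.0255]
orientation: [-0.013, -2.213, 2.213]
force: [-11.4, 0.9, 7.1]
finger_gap: -0.0005
```

```bash
python3 - <<'E'
from go import *
st(); print(rel(T(p,[-.031,0,.026])))
c=r.camera('top'); a=c['color'][140:260,290:430,::-1]; cv2.imwrite('pics/t3.png',cv2.resize(a,None,fx=4,fy=4))
E
```

```text
t 6.7 pos [ 0.506  -0.0567  0.0255] F [-11.4   0.9   7.1] gap -0.0005 stn [-0.0345 -0.0017  0.0255]
[[-1.0, -0.003, -0.015], [0.015, -0.0, -1.0], [0.003, -1.0, 0.0]]
[-0.00881905 -0.00127725 -0.00434588]
```

View pics/t3.png

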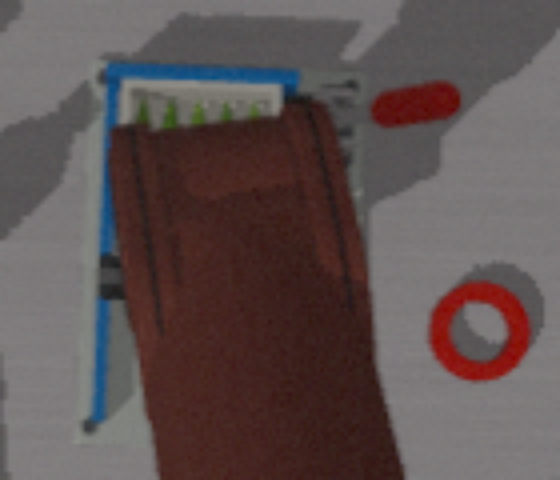

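{"op": "arm_command", "data": {
  "motion": [
    [255,-0.003,0,0,0],
    [255,-0.003,0,0,0],
    [255,-0.003,0,0,0]
  ]
}}

```text
time_s: 7.05
ee_pos: [0.5059, -0.0567, 0.0252]
orientation: [-0.011, -2.211, 2.212]
force: [-12.4, 1.1, 8.2]
finger_gap: -0.0
```

```bash
python3 - <<'E'
from go import *
st()
E
```

```text
t 7.05 pos [ 0.5059 -0.0567  0.0252] F [-12.4   1.1   8.2] gap -0.0 stn [-0.0345 -0.0018  0.0252]
[[-1.0, -0.005, -0.015], [0.015, -0.0, -1.0], [0.005, -1.0, 0.0]]
```

The tool is blocked at 12 N and does not advance, so the tray is against the stop. I back off, lift, then look.

{"op": "arm_command", "data": {
  "motion": [
    [255,0.02,0,0,0],
    [255,0.05,0,0,0],
    [255,0.06,-0.05,0,0],
    [255,0.06,-0.17,0,0],
    [255,0.06,-0.29,0,0],
    [255,0.06,-0.41,0,0],
    [255,0.06,-0.53,0,0],
    [255,0.06,-0.53,0.1,0],
    [255,0.06,-0.53,0.2,0],
    [255,0.06,-0.53,0.3,0]
  ]
}}

```text
time_s: 8.05
ee_pos: [0.4825, -0.1777, 0.2385]
orientation: [-0.018, -2.214, 2.217]
force: [0.7, -0.4, 1.1]
finger_gap: -0.0001
```

```bash
python3 - <<'E'
from go import *
st()
c=r.camera('top'); a=c['color'][140:260,290:430,::-1]; cv2.imwrite('pics/t4.png',cv2.resize(a,None,fx=4,fy=4))
s=r.camera('scene'); a=s['color'][190:290,240:360,::-1]; cv2.imwrite('pics/s4.png',cv2.resize(a,None,fx=6,fy=6))
q=T(p,[.075,-.285,.25]);print(q,rel(q))
E
```

```text
t 8.05 pos [ 0.4825 -0.1777  0.2385] F [ 0.7 -0.4  1.1] gap -0.0001 stn [-0.0563 -0.123   0.2385]
[[-1.0, 0.002, -0.014], [0.014, -0.001, -1.0], [-0.002, -1.0, 0.001]]
[ 0.61153689 -0.34146395  0.25      ] [-0.33459775 -0.0307024   0.39024536]
```

View pics/t4.png

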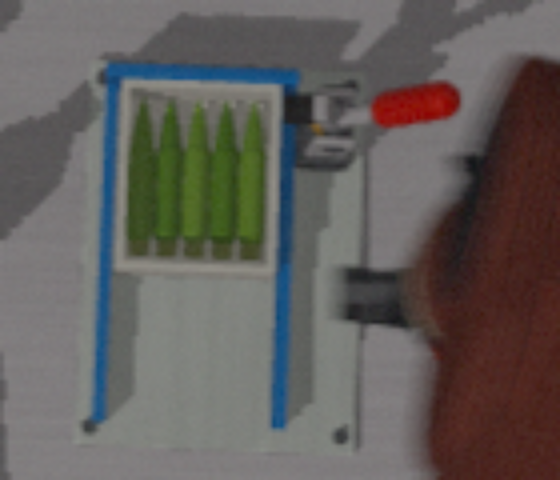

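View pics/s4.png

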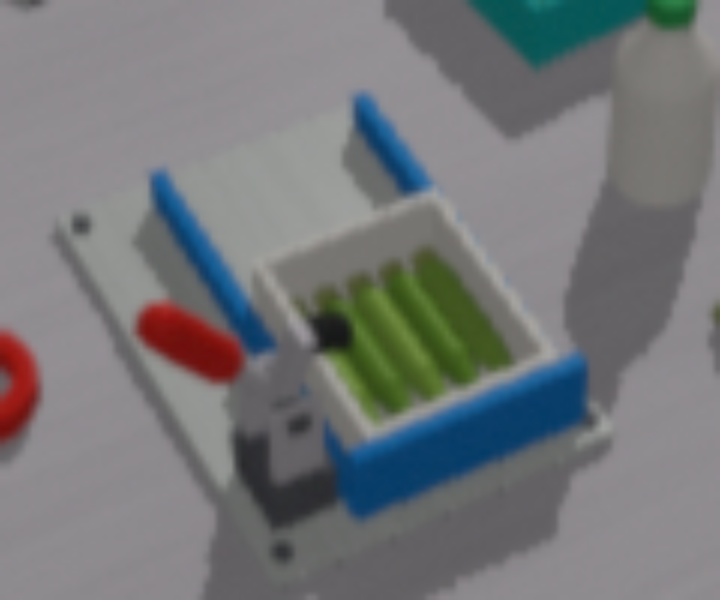

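Both views show the tray touching the blue stop, with the handle (452,97 in the top crop) still open. The handle's pixel and the position where the tool stopped both say the station lies about 3 mm nearer than my fit, so I aim the push at x ≈ 0.609.

{"op": "arm_command", "data": {
  "motion": [
    [255,-0.05,-0.02,0.1,0],
    [255,-0.12,-0.02,0.15,0],
    [255,-0.2,-0.02,0.2,0],
    [255,-0.27,-0.02,0.21,0],
    [255,-0.325,-0.02,0.21,0],
    [255,-0.325,0.06,0.21,0],
    [255,-0.325,0.14,0.21,0],
    [255,-0.325,0.22,0.21,0],
    [255,-0.325,0.26,0.21,0],
    [255,-0.325,0.26,0.21,0]
  ]
}}

```text
time_s: 9.15
ee_pos: [0.61, -0.2616, 0.1315]
orientation: [-0.012, -2.214, 2.211]
force: [0.7, 0.3, 0.4]
finger_gap: -0.0
```

```bash
python3 - <<'E'
from go import *
st()
c=r.camera('top'); a=c['color'][120:270,290:450,::-1]; cv2.imwrite('pics/t5.png',cv2.resize(a,None,fx=4,fy=4))
s=r.camera('scene'); a=s['color'][190:290,220:360,::-1]; cv2.imwrite('pics/s5.png',cv2.resize(a,None,fx=5,fy=5))
w=r.camera('wrist'); save(w,'w5')
q=T(p,[.072,-.085,.135]);print(q,rel(q))
E
```

```text
t 9.15 pos [ 0.61   -0.2616  0.1315] F [0.7 0.3 0.4] gap -0.0 stn [ 0.0724 -0.2051  0.1315]
[[-1.0, -0.003, -0.014], [0.014, 0.002, -1.0], [0.003, -1.0, -0.002]]
[ 0.61131788 -0.14144157  0.135     ] [ 0.0072224   0.00160203 -0.30243859]
```

View pics/s5.png

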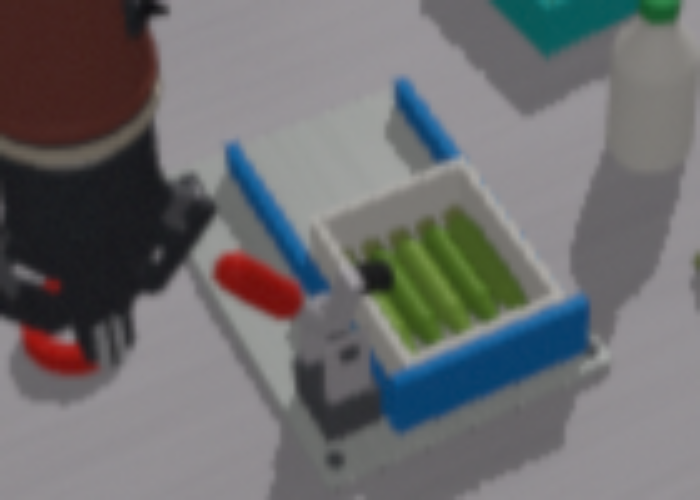

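View pics/w5.png

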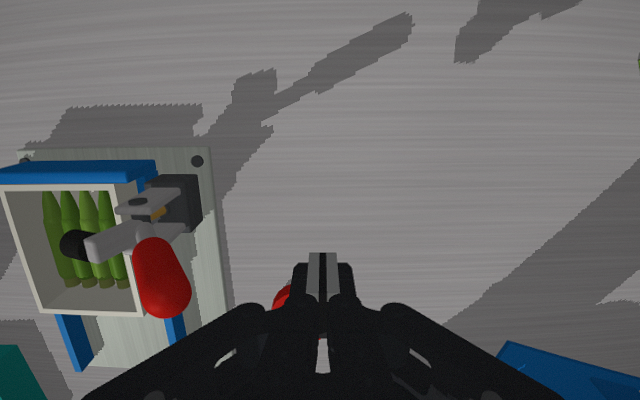

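In the wrist view the finger linkage bulges toward the handle on this axis. I turn the gripper 90° so the narrow finger face leads, backing off a little first.

{"op": "arm_command", "data": {
  "motion": [
    [255,0,-0.05,0.05,0.0],
    [255,0,-0.1,0.05,0.047],
    [255,0,-0.1,0.05,0.094],
    [255,0,-0.1,0.05,0.141],
    [255,0,-0.1,0.05,0.188],
    [255,0,-0.1,0.05,0.235],
    [255,0,-0.1,0.05,0.282],
    [255,0,-0.1,0.05,0.329],
    [255,0,-0.1,0.05,0.376],
    [255,0,-0.1,0.05,0.423]
  ]
}}

```text
time_s: 10.3
ee_pos: [0.6122, -0.2823, 0.1761]
orientation: [-1.099, -1.372, 1.37]
force: [1.4, -0.7, -0.1]
finger_gap: -0.0002
```

{"op": "arm_command", "data": {
  "motion": [
    [255,0,0,0,0.04],
    [255,0,0.05,0,0.077],
    [255,0,0.1,0,0.077],
    [255,0,0.1,0,0.077]
  ]
}}

```text
time_s: 10.7
ee_pos: [0.6115, -0.2813, 0.1337]
orientation: [-1.217, -1.198, 1.2]
force: [-0.3, 0.3, -1.0]
finger_gap: 0.0
```

```bash
python3 - <<'E'
from go import *
st()
s=r.camera('scene'); a=s['color'][190:290,220:360,::-1]; cv2.imwrite('pics/s6.png',cv2.resize(a,None,fx=5,fy=5))
w=r.camera('wrist'); save(w,'w6')
q=T(p,[.072,-.085,.135]);print(q,rel(q),r.sense()['joint_positions'].round(2))
E
```

```text
t 10.7 pos [ 0.6115 -0.2813  0.1337] F [-0.3  0.3 -1. ] gap 0.0 stn [ 0.0741 -0.2248  0.1337]
[[0.015, -0.0, -1.0], [1.0, -0.001, 0.015], [-0.001, -1.0, 0.0]]
[ 0.61131788 -0.14144157  0.135     ] [ 0.34833343 -0.00142101  0.00555191] [ 0.06  0.46  0.41  1.54 -0.19  1.18 -2.65]
```

View pics/s6.png

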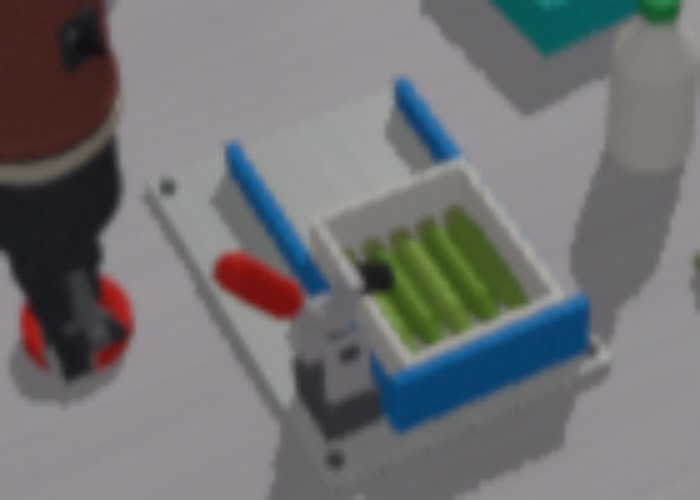

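View pics/w6.png

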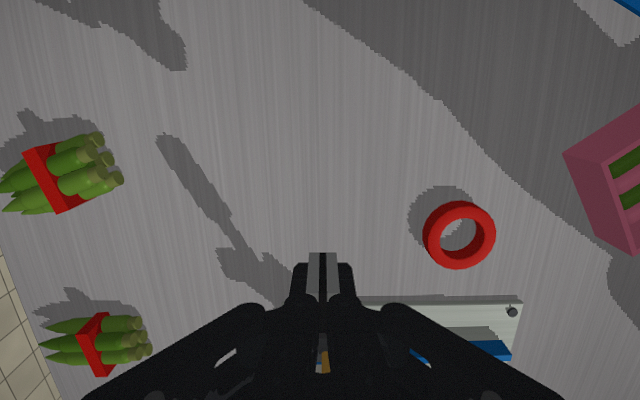

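Joint 7 sits at its limit in this turn, so I turn the other way, which gives the same finger face 180° round. I do it raised and clear of the handle.

{"op": "arm_command", "data": {
  "motion": [
    [255,0,-0.05,0,-0.04],
    [255,0,-0.1,0,-0.085],
    [255,0,-0.1,0,-0.132],
    [255,0,-0.1,0,-0.179],
    [255,0,-0.1,0,-0.226],
    [255,0,-0.1,0,-0.273],
    [255,0,-0.1,0,-0.32],
    [255,0,-0.1,0,-0.367],
    [255,0,-0.1,0,-0.414],
    [255,0,-0.1,0,-0.46]
  ]
}}

```text
time_s: 11.8
ee_pos: [0.6119, -0.2828, 0.1762]
orientation: [-0.146, -2.154, 2.154]
force: [-0.3, -0.4, -0.2]
finger_gap: 0.0001
```

{"op": "arm_command", "data": {
  "motion": [
    [255,0,0,0,-0.047],
    [255,0,0,0,-0.094],
    [255,0,0,0,-0.141],
    [255,0,0,0,-0.188],
    [255,0,0,0,-0.235],
    [255,0,0,0,-0.282],
    [255,0,0,0,-0.329],
    [255,0,0,0,-0.376],
    [255,0,0,0,-0.423],
    [255,0,0,0,-0.47]
  ]
}}

```text
time_s: 12.8
ee_pos: [0.6119, -0.283, 0.1766]
orientation: [-1.091, 1.372, -1.377]
force: [-0.5, 0.3, 0.8]
finger_gap: -0.0001
```

```bash
python3 - <<'E'
from go import *
st()
print(r.sense()['joint_positions'].round(2), rel(T(p,[.072,-.225,.135])))
E
```

```text
t 12.8 pos [ 0.6119 -0.283   0.1766] F [-0.5  0.3  0.8] gap -0.0001 stn [ 0.0745 -0.2265  0.1766]
[[-0.225, 0.004, 0.974], [-0.974, -0.001, -0.225], [-0.0, -1.0, 0.004]]
[ 0.43  0.41 -0.09  1.47  0.04  1.26  0.11] [-0.00240987  0.10386263 -0.00736246]
```

{"op": "arm_command", "data": {
  "motion": [
    [255,0,0.03,0,-0.045],
    [255,0,0.07,0,-0.072],
    [255,0,0.102,0,-0.072],
    [255,0,0.102,0,-0.072]
  ]
}}

```text
time_s: 13.2
ee_pos: [0.6105, -0.2825, 0.1324]
orientation: [-1.204, 1.218, -1.216]
force: [0.4, -0.7, -0.1]
finger_gap: 0.0003
```

```bash
python3 - <<'E'
from go import *
st()
s=r.camera('scene'); a=s['color'][190:290,220:360,::-1]; cv2.imwrite('pics/s7.png',cv2.resize(a,None,fx=5,fy=5))
w=r.camera('wrist'); save(w,'w7')
for y in (-.17,-.085): print(rel(T(p,[.072,y,.135])))
E
```

```text
t 13.2 pos [ 0.6105 -0.2825  0.1324] F [ 0.4 -0.7 -0.1] gap 0.0003 stn [ 0.0731 -0.2261  0.1324]
[[-0.011, -0.001, 1.0], [-1.0, 0.001, -0.011], [-0.001, -1.0, -0.001]]
[-0.14049107 -0.00269521 -0.00464267]
[-0.35298974 -0.00268928 -0.00389055]
```

View pics/w7.png

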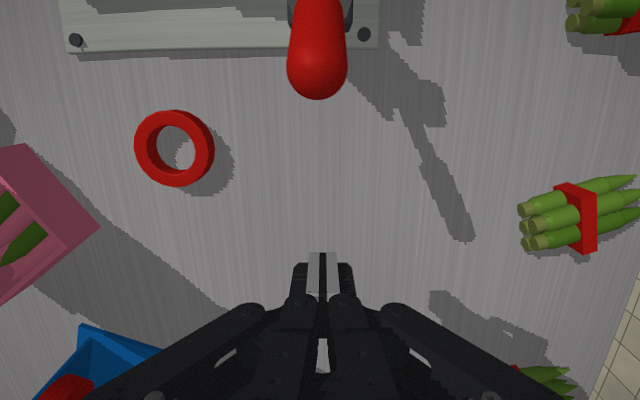

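The handle (column 317) is straight ahead of the fingertips (column 322). I approach and push over +y in short stretches.

{"op": "arm_command", "data": {
  "motion": [
    [255,-0.05,0,0,0],
    [255,-0.1,0,0,0],
    [255,-0.14,0,0,0],
    [255,-0.16,0,0,0],
    [255,-0.18,0,0,0],
    [255,-0.2,0,0,0],
    [255,-0.22,0,0,0]
  ]
}}

```text
time_s: 14.0
ee_pos: [0.612, -0.1974, 0.1342]
orientation: [-1.205, 1.215, -1.221]
force: [-1.3, -6.3, 3.1]
finger_gap: -0.0001
```

```bash
python3 - <<'E'
from go import *
st()
s=r.camera('scene'); a=s['color'][190:290,220:360,::-1]; cv2.imwrite('pics/s8.png',cv2.resize(a,None,fx=5,fy=5))
E
```

```text
t 14.0 pos [ 0.612  -0.1974  0.1342] F [-1.3 -6.3  3.1] gap -0.0001 stn [ 0.0735 -0.1409  0.1342]
[[-0.012, 0.002, 1.0], [-1.0, -0.004, -0.012], [0.004, -1.0, 0.002]]
```

View pics/s8.png

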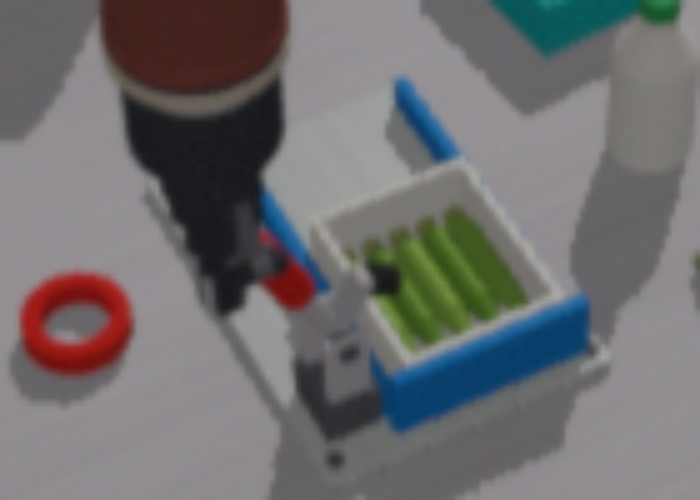

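The handle is turning at about 6 N. I continue.

{"op": "arm_command", "data": {
  "motion": [
    [255,-0.02,0,0,0],
    [255,-0.04,0,0,0],
    [255,-0.06,0,0,0],
    [255,-0.075,0,0,0],
    [255,-0.09,0,0,0],
    [255,-0.1,0,0,0]
  ]
}}

```text
time_s: 14.65
ee_pos: [0.6123, -0.1529, 0.1327]
orientation: [-1.205, 1.215, -1.214]
force: [0.6, -0.4, 1.1]
finger_gap: -0.0001
```

```bash
python3 - <<'E'
from go import *
st()
s=r.camera('scene'); a=s['color'][190:290,220:360,::-1]; cv2.imwrite('pics/s9.png',cv2.resize(a,None,fx=5,fy=5))
E
```

```text
t 14.65 pos [ 0.6123 -0.1529  0.1327] F [ 0.6 -0.4  1.1] gap -0.0001 stn [ 0.0731 -0.0965  0.1327]
[[-0.007, -0.0, 1.0], [-1.0, 0.001, -0.007], [-0.001, -1.0, -0.0]]
```

View pics/s9.png

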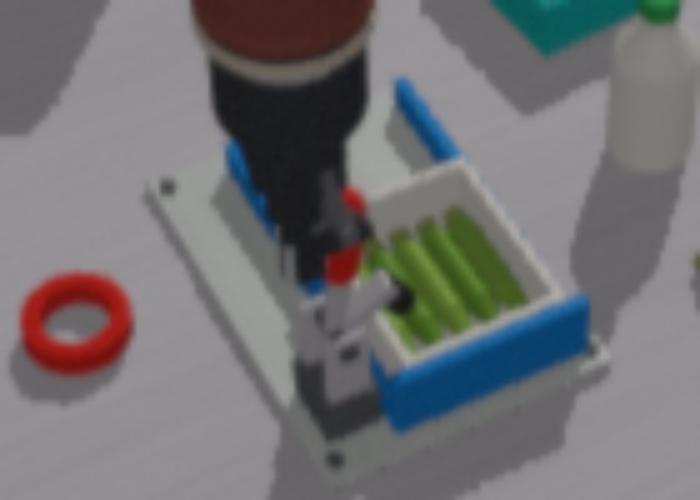

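{"op": "arm_command", "data": {
  "motion": [
    [255,-0.015,0,0,0],
    [255,-0.03,0,0,0],
    [255,-0.04,0,0,0],
    [255,-0.04,0,0,0]
  ]
}}

```text
time_s: 15.1
ee_pos: [0.6125, -0.1372, 0.1329]
orientation: [-1.205, 1.215, -1.214]
force: [0.5, 0.7, -0.3]
finger_gap: 0.0002
```

```bash
python3 - <<'E'
from go import *
st()
s=r.camera('scene'); a=s['color'][190:290,220:360,::-1]; cv2.imwrite('pics/s10.png',cv2.resize(a,None,fx=5,fy=5))
E
```

```text
t 15.1 pos [ 0.6125 -0.1372  0.1329] F [ 0.5  0.7 -0.3] gap 0.0002 stn [ 0.0731 -0.0808  0.1329]
[[-0.007, 0.0, 1.0], [-1.0, 0.0, -0.007], [-0.0, -1.0, 0.0]]
```

View pics/s10.png

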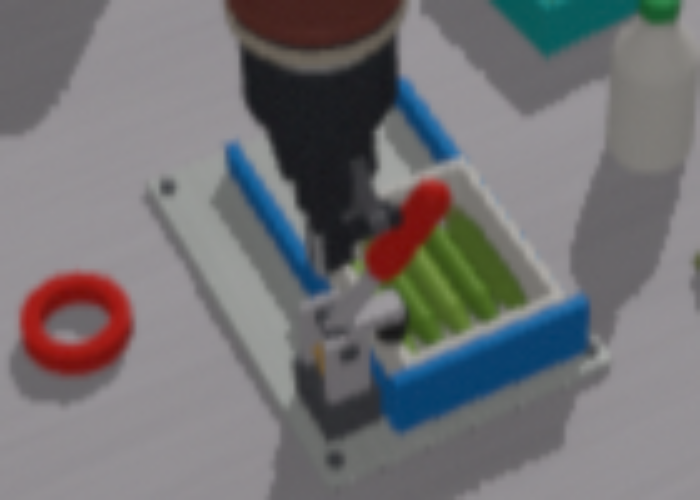

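The handle has snapped over and the pad is on the rim, with no force on the tool. I back away to -y and up, clear of everything.

{"op": "arm_command", "data": {
  "motion": [
    [255,0.08,0,0,0],
    [255,0.18,0,0,0],
    [255,0.28,0,0,0],
    [255,0.36,-0.05,0,0],
    [255,0.42,-0.15,0,0],
    [255,0.45,-0.25,0,0],
    [255,0.45,-0.3,0,0],
    [255,0.45,-0.3,0,0]
  ]
}}

```text
time_s: 15.95
ee_pos: [0.612, -0.32, 0.2571]
orientation: [-1.202, 1.211, -1.221]
force: [0.3, 0.8, -0.3]
finger_gap: 0.0002
```

```bash
python3 - <<'E'
from go import *
st()
s=r.camera('scene'); a=s['color'][190:290,220:360,::-1]; cv2.imwrite('pics/s11.png',cv2.resize(a,None,fx=5,fy=5))
c=r.camera('top'); a=c['color'][120:270,240:430,::-1]; cv2.imwrite('pics/t11.png',cv2.resize(a,None,fx=4,fy=4))
h=T(p,[.072,-.013,.158]); print(proj(c,h),[a['xy'] for a in r.place_of(c,'handle_end')],proj(s,h),[a['xy'] for a in r.place_of(s,'handle_end')])
a0=cv2.imread('pics/top0.png')
for l in('spray','bunch'): print(l,[a['xy'] for a in r.place_of(c,l)[:1]])
E
```

```text
t 15.95 pos [ 0.612  -0.32    0.2571] F [ 0.3  0.8 -0.3] gap 0.0002 stn [ 0.0751 -0.2635  0.2571]
[[-0.01, 0.005, 1.0], [-1.0, -0.003, -0.01], [0.003, -1.0, 0.005]]
[347.72948629 162.31472787] [[344.5, 162.5]] [308.27720213 225.88324634] [[306.4, 227.9]]
spray [[270.0, 205.0]]
bunch [[270.3, 150.8]]
```

View pics/s11.png

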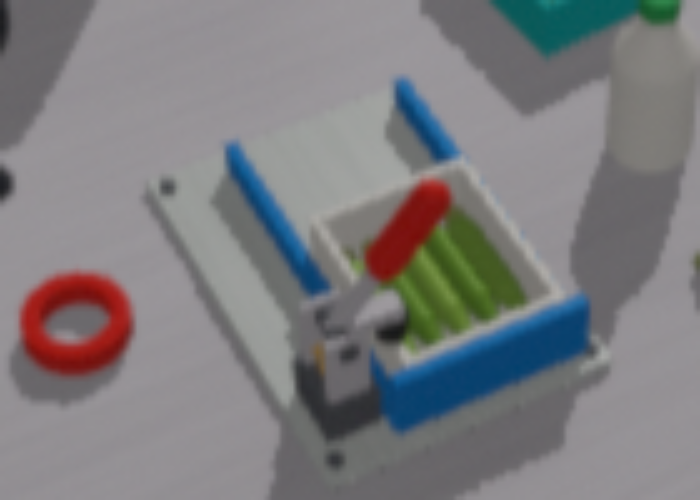

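View pics/t11.png

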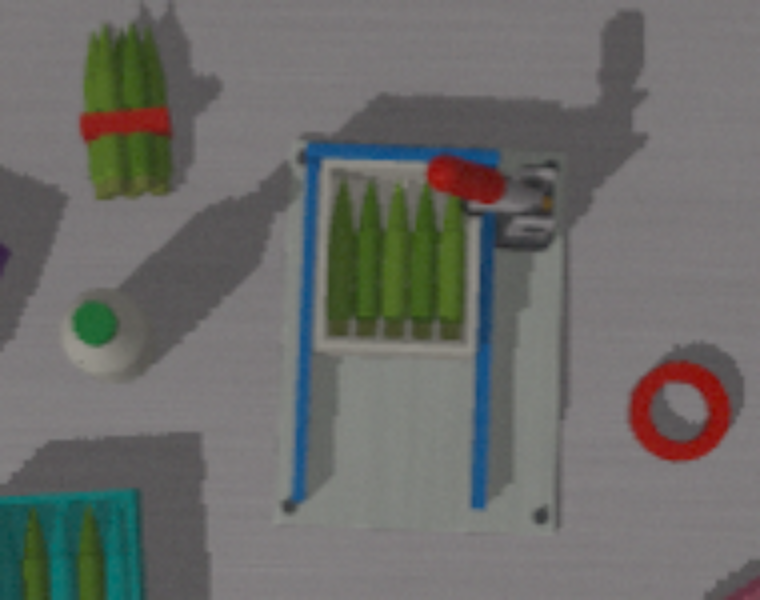

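The tray is still against the stop and the handle end is at the closed position, within 2-3 px of prediction in both views. The pad is on the rim, and the bunch, bottle and tape roll have not moved. I hand in.

```bash
python3 -c "
from plant import r
print(r.sign_off())"
```

```text
the job is handed in; nothing more can be done
None
```

I slid the white tray home against the blue end stop, and the red clamp snapped over onto its rim. The job was handed in at about 16 s of the 51 s allowed; the hand-in gave no verdict.

**Tray:** I pushed it flat with closed fingers at about 2–3 N. It then stopped dead against the end stop at about 12 N with no further travel. Pictures from both cameras before and after clamping show it touching the stop.

**Clamp:** The handle went over at about 6 N, and after the snap there was no force on the tool. In the last pictures the handle end is within 2–4 px of where it should be when closed, and the pad is on the rim. The pad's holding force can't be measured from here.

**Bystanders:** The bunch, bottle and tape roll look unmoved in the top view. For the bunch and bottle, the networks' positions also agree with the first picture to about 2 px.

**What disagreed:**
- My station fit was about 3 mm off along x, judging by where the tray stopped and the handle's pixel. I allowed for this when pushing the handle.
- My first 90° turn of the gripper brought joint 7 to its -2.65 rad limit, as read to two decimals. I did not check whether it went slightly past, so I can't rule that out. I turned it back and did the push with joint 7 well inside its range.

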